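# Hang a tube carrier on the bath wall beside the loaded one

### The arm

A 7-joint arm with a two-finger parallel gripper is mounted at the origin on the work surface. World frame = base frame: x ahead of the robot, y to its left, z up, the work surface at z = 0. Lengths are in m, angles in rad, forces in N, time in s.
With the tool pointing down it reaches from about 0.35 to 0.9 m from the base axis. Payload 7.2 kg.
Tool frame: the origin (TCP) lies at the very end of the fingers, on their centre line; the grasp point (between the pads) lies 19 mm behind it; x points along the fingers, y is the direction in which the jaws open and shut, and the axes are right-handed (so a half turn about x gives the same grasp; the last joint's range is limited). The gripper opens to 88 mm and grips with 3 to 60 N. Pads are 20 mm wide; open, the fingers measure 115 mm over their backs; the gripper's body (75 mm by 178 mm) begins 61 mm behind the grasp point.
Start: joints at [1.279, 0.411, -0.013, 1.596, 0.006, 1.134, -0.082], TCP at [0.139, -0.609, 0.223] pointing down, gripper open.
Joint ranges: [-2.95, 2.95], [-0.29, 1.99], [-1.47, 1.44], [0.14, 2.54], [-1.03, 4.17], [0.13, 1.85], [-2.86, 2.86]. Speed limits (rad/s): [2.39, 2.39, 3.01, 3.01, 3.14, 3.14, 3.14].

### API

Orientations are given as a unit quaternion [w, x, y, z].
In Python, from cell import monitor, eyes, ticket gives the robot as it stands.
- The arm moves only by the tool send_rows, never from a script. Its argument "moves" is text: rows parted by semicolons, each of 5 numbers parted by spaces: the shift along the tool's x, y, z in mm, then the turn about the tool's x in rad, then the opening, from 0 (shut) to 1 (fully open). In form: tx ty tz roll gripper; .... A call has exactly 10 rows; each row is the pose to reach, as a shift and turn from the pose commanded when the call began, along the tool's axes at that moment; what a row does not reach only later rows make up. A row lasts 1/12 s, in which the tool goes at most 41.7 mm and 7.16 degrees, less where a joint would pass 70% of its speed; a pose out of reach is approached as far as the arm can. A call with a gripper value outside its range is refused whole. The fingers move at their own pace and stop on an object; "grip_force" is the grip in N (left out, the last holds). Time passes only in rows, so rows that repeat a pose let the fingers close, or fill a call up. It gives the time, the measured TCP pose, the force and the opening at its end, in the units of the state.
- monitor.read_state(): the state, without advancing time (a new reading comes with each control period).
- eyes.camera(name): name is "scene" or "side" or "wrist"; returns the picture (480x640x3 uint8, red, green, blue); there is no depth.
- eyes.get_calibration(name): a dict with "fx", "fy", "cx", "cy" (pixels), "R" (3x3) and "t" (3): a world point X has camera coordinates R X + t; the wrist camera has in their place "hand_eye" (4x4, takes a point from camera to tool coordinates, whose origin is the TCP and whose axes are the tool frame's). Camera axes: x right, y down, z forward; pixel columns grow to the right and rows downward; lengths in m; the calibration is good to about 2 mm. The wrist camera is an equidistant fisheye: a pixel r from the principal point sees the ray r / f radians off the axis. A picture is of the moment at which its call begins: read the wrist's pose just before it. get_calibration takes no time and is no camera call.
- ticket.close_job(): hands the job in, once; it reports no verdict.
The state is a dict: "t": time; "joint_positions": joint angles; "qd": joint speeds; "effort": joint torques, N m; "tcp_pos": TCP position; "eef_rot": TCP orientation; "ft_force": force on the tool from outside, world axes, zero at the start; "ft_torque": the same for the moment, N m; "finger_gap": opening from 0.0 (shut) to 1.0 (fully open).
Only numpy, scipy, OpenCV 4.12 (cv2) and the standard library are available. Lean on these libraries where they do the work, as an engineer would, in place of code of your own. Each camera call takes 0.05 s, during which the arm holds its last target. There are 200 camera calls.

### The job

Hang the empty tube carrier by its sprung hook on the bath's near wall, basket inside the bath, and press it gently down until the hook sits fully home on the rim (its spring holds it up, so its weight will not seat it). It belongs on the open side of the loaded carrier already hanging there: slide it along the rim until the two touch, without shoving the loaded one. Let go, and do not disturb the beaker, tip box or dishes.

Things in the scene. Friction and masses are not known exactly. Their poses are not given: they have to be found in the camera images.
- carrier: Empty stainless tube carrier, about 0.25 kg: basket with a three-hole shelf, x -20 to +28 mm, 80 mm wide (y), standing upright; origin: centre of its underside, z up. On its back a thumbscrew clamps a hanger 70 mm wide: hook going over toward -x, black grip tab on top. How high it is clamped is not measured: the underside of the hook's bridge is 88 to 108 mm above the base, as last left.
- carrier_grip (a point): A point 132 mm above the carrier's base and 26.5 mm behind its centre (x -26.5), in the middle plane of the upright grip tab: 10 mm thick (x), 36 mm wide (y), 52 mm tall, beginning 4 mm above the bridge's underside, so that it fills at least 112 to 144 mm above the base at any setting. This point is fixed to the basket.
- bath: Dry stainless bath tank, fixed: 200 (x) by 360 (y) by 130 mm high, walls 6 mm thick; origin under its centre, near wall on its -x side. Circulator on its +y end, 232 mm high. The hook's tail hangs 40 mm below the bridge, with a leaf spring inside it: over the last 30 mm pressing meets some 3 to 9 N, a dead stop when home; sliding along the rim takes about 5 to 14 N.
- bath_rim (a point): Middle of the near wall's flat top, 130 mm high, wall 6 mm thick: x -97 mm in the bath's frame; the rim runs along y. Hung right, the carrier is square to the bath, its back against the wall's inside (carrier x -20, so the tab's middle is 3.5 mm outside the wall's middle), the bridge on the rim. The hook's mouth is 13 mm wide: carrier x -33 to -20.
- loaded: A like carrier with three capped glass tubes (caps reach 105 mm above its base), hanging square near one or other end of the near wall, its open side toward the bath's middle; origin and axes as for the empty one, 80 mm wide in y: origins are 80 mm apart along the rim when the two touch. It is held by its own spring and shifts along the rim if pushed with over 14 N.
- probe: Grey probe holder, 26 mm wide along the rim, fixed on the near wall near the other end, with a steel temperature probe hanging inside; reaches 22 mm above the rim. Origin 100 mm below the rim, at the middle of its width.
- beaker: Glass beaker, 70 mm wide and 90 mm high, standing on the bench; origin under its centre. A bystander.
- tipbox: Grey pipette tip box with a clear lid, 87 by 122 by 57 mm, on the bench; origin under its centre. A bystander.
- dishes: Stack of three petri dishes, 90 mm wide and 45 mm high, on the bench; origin under its centre. A bystander.

How it is judged:
On the way, in this order (a step that is already met when the one before it is completed fails the run):
1. the carrier is lifted clear of the bench (height (world z) of carrier above 0.05 m), for 0.1 s.
2. the hook is home on the near wall's rim: bridge within 2 mm of it (z of hook_bridge in the frame of bath_rim between 0 and 0.004 m and x of carrier in the frame of bath between -0.078 and -0.07 m), for 0.2 s.
At the end, for the whole second after the job is handed in: The carrier hangs at rest on the near wall, basket inside, the underside of its hook's bridge within 2 mm of the rim (bridge centre, 2 mm higher, within 4 mm), upright and square within 3.5 deg, within 4 mm of flush with the wall, its side within 3 mm of the loaded carrier (all of step 2 and angle between the y axis of carrier and the y axis of bath, either way round below 0.06 rad and angle between carrier's own z axis and vertical below 0.06 rad and horizontal distance between carrier and loaded below 0.083 m and linear speed of carrier below 0.01 m/s); the robot touches nothing.
It fails at once if the carrier is forced on the bath: over 50 N of contact in all, some 12 N of it the spring's own squeeze (contact force between carrier and bath above 50 N).
It fails at once if the loaded carrier is shoved more than 6 mm along the rim (distance of loaded from where it was at the start of the episode above 0.006 m).
It fails at once if the beaker, tip box or dishes are moved more than 25 mm (distance of any of beaker, tipbox, dishes from where it was at the start of the episode above 0.025 m).
It also fails if it takes over 46 s, if anything falls off the work surface, if the arm or the gripper's body presses on something with over 40 N, if the wrist force passes 120 N, or if a joint passes its speed limit or range.

## Working session

There is one attempt and no reset: what is moved stays moved. The work goes in short steps, Python scripts to look and compute and a tool call to move; the robot and the scene stay as the last step left them, time stands still between calls to the robot, and variables do not carry over. Pictures are saved under pics/ and viewed, about 8 in all and at most 12, crops included, and the job is handed in when it is done.

Besides the shell and the picture viewer there is one more tool, called as name(argument=value, ...) on one line, values as JSON. send_rows: Moves the arm, as the interface text tells. Its arguments: {"type":"object","properties":{"moves":{"type":"string"},"grip_force":{"type":"number"}},"required":["moves"]}

```bash
mkdir -p pics && cat > h.py <<'E'
import numpy as np, cv2, json
from cell import monitor, eyes, ticket
from scipy.spatial.transform import Rotation as Rn
def shot(name,fn,crop=None,scale=1):
    s=monitor.read_state(); im=np.array(eyes.camera(name))[:,:,::-1].copy()
    cv2.imwrite('pics/raw_'+fn,im)
    if crop: im=im[crop[1]:crop[3],crop[0]:crop[2]]
    if scale!=1: im=cv2.resize(im,None,fx=scale,fy=scale,interpolation=cv2.INTER_CUBIC)
    cv2.imwrite('pics/'+fn,im); return s
def ray(name,u,v,s=None):
    c=eyes.get_calibration(name)
    if name!='wrist':
        R=np.array(c['R']);t=np.array(c['t'])
        d=R.T@np.array([(u-c['cx'])/c['fx'],(v-c['cy'])/c['fy'],1]); return -R.T@t,d/np.linalg.norm(d)
    a=np.array([(u-c['cx'])/c['fx'],(v-c['cy'])/c['fy']]);r=np.linalg.norm(a)
    d=np.r_[a/max(r,1e-9)*np.sin(r),np.cos(r)]
    H=np.array(c['hand_eye']);q=s['eef_rot'];T=Rn.from_quat([q[1],q[2],q[3],q[0]]).as_matrix()
    return T@H[:3,3]+np.array(s['tcp_pos']),T@H[:3,:3]@d
def onz(name,u,v,z,s=None):
    o,d=ray(name,u,v,s); return o+d*(z-o[2])/d[2]
def tri(*rs):
    A=np.zeros((3,3));b=np.zeros(3)
    for o,d in rs:
        P=np.eye(3)-np.outer(d,d);A+=P;b+=P@o
    x=np.linalg.solve(A,b); return x,[np.linalg.norm((np.eye(3)-np.outer(d,d))@(x-o)) for o,d in rs]
E
python3 - <<'E'
from h import *
s=shot('scene','a.png');shot('side','b.png');s=shot('wrist','c.png')
json.dump({k:np.array(v).tolist() for k,v in s.items()},open('sc.json','w'))
print(s)
E
```

```text
{'t': 0.1, 'joint_positions': array([ 1.27878354,  0.41180959, -0.01269256,  1.59693134,  0.00561298,
        1.13427234, -0.08221312]), 'qd': array([ 1.60009841e-03, -2.15433862e-03, -8.25035210e-04, -4.38562342e-03,
        4.87668771e-06,  8.85493036e-04, -9.95798882e-04]), 'effort': array([ 3.70628899e-03, -5.89092994e+01,  6.44098856e-01, -2.91707897e+01,
       -5.36916009e-02,  1.44390218e-02,  3.50145410e-05]), 'tcp_pos': array([ 0.13857099, -0.60900224,  0.22191157]), 'eef_rot': array([-0.07848393, -0.70258821, -0.07944448,  0.70277923]), 'ft_force': array([0.75785701, 0.3731512 , 0.09782334]), 'ft_torque': array([ 0.00707659, -0.02957189,  0.07846156]), 'finger_gap': 1.0008604894679454}
```

View pics/a.png

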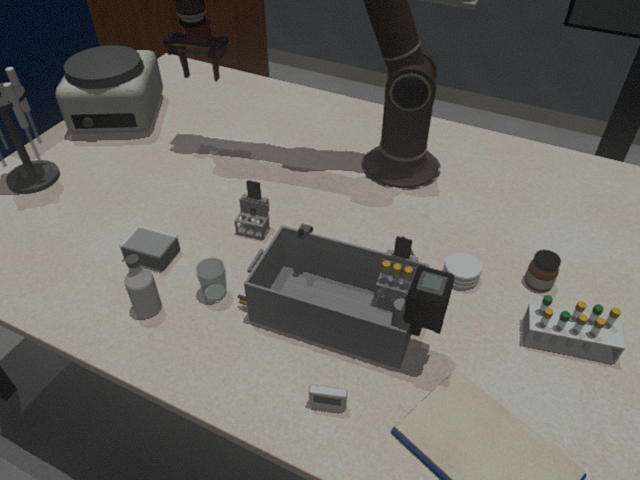

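View pics/b.png

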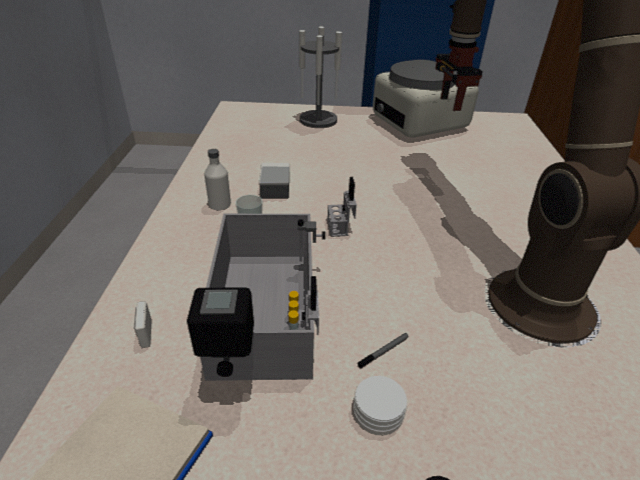

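The scene view has the empty carrier at about (253,215), the bath at (245–415, 225–360), the loaded carrier at the circulator (+y) end at (400,265), and the probe at (305,230). The side view agrees: empty carrier (343,210), loaded carrier (300,305), probe (310,230). I'll enlarge both.

```bash
python3 - <<'E'
import cv2
a=cv2.imread('pics/raw_a.png')[165:365,225:465];cv2.imwrite('pics/a2.png',cv2.resize(a,(720,600),interpolation=2))
b=cv2.imread('pics/raw_b.png')[170:380,180:370];cv2.imwrite('pics/b2.png',cv2.resize(b,(540,597),interpolation=2))
E
```

```text
(no output)
```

View pics/a2.png

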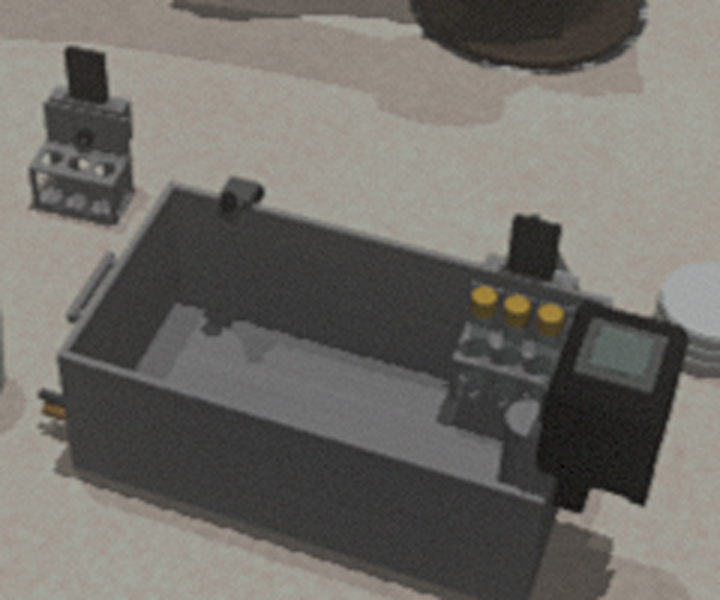

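View pics/b2.png

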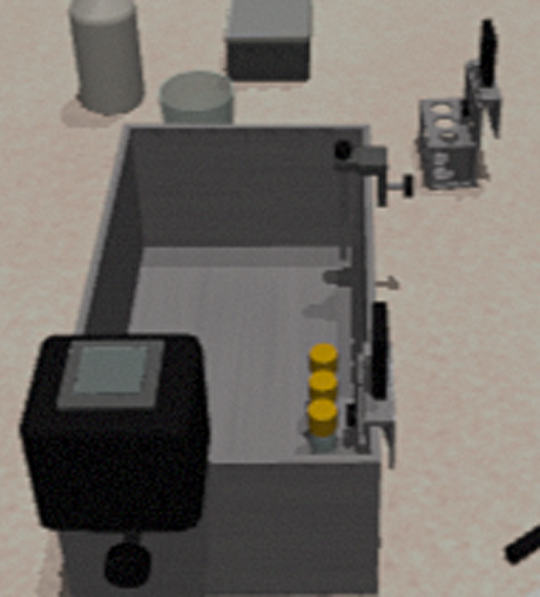

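```bash
python3 - <<'E'
from h import *
A=lambda u,v:(225+u/3,165+v/3)
B=lambda u,v:(180+u/2.842,170+v/2.842)
z=lambda n,p,h:print(n,p,h,np.round(onz(n,*p,h)*1000,1))
print('bath scene')
for p in [(172,183),(62,355),(552,497),(610,300)]: z('scene',A(*p),.13)
print('bath side')
for p in [(368,127),(127,127),(378,462)]: z('side',B(*p),.13)
print('tab tops tri')
for n,p,q in [('empty',(86,50),(488,21)),('loaded',(536,218),(380,304)),('emptybasebot -y..',(122,222),(425,188))]:
    x,r=tri(ray('scene',*A(*p)),ray('side',*B(*q)));print(n,np.round(x*1000,1),np.round(np.array(r)*1000,1))
print('empty base scene');[z('scene',A(*p),0) for p in [(31,208),(122,222)]]
print('empty base side');[z('side',B(*p),0) for p in [(425,188),(477,188)]]
print('empty tab edges at top');[z('scene',A(*p),.155) for p in [(66,48),(105,53)]]
print('caps');[z('scene',A(*p),.13) for p in [(484,297),(517,306),(551,315)]]
s=json.load(open('sc.json'))
c=eyes.get_calibration('wrist');print(c)
E
```

```text
bath scene
scene (282.3333333333333, 226.0) 0.13 [ 525.6 -122.3  130. ]
scene (245.66666666666666, 283.3333333333333) 0.13 [ 721.5 -104.4  130. ]
scene (409.0, 330.66666666666663) 0.13 [685.4 254.  130. ]
scene (428.33333333333337, 265.0) 0.13 [495.6 232.  130. ]
bath side
side (309.4862772695285, 214.68684025334272) 0.13 [ 525.5 -114.2  130. ]
side (224.68684025334272, 214.68684025334272) 0.13 [717.9 -97.3 130. ]
side (313.0049261083744, 332.5615763546798) 0.13 [495.7 237.5 130. ]
tab tops tri
empty [ 429.4 -258.6  150.9] [0.1 0.1]
loaded [500.2 168.7 192.5] [0.9 0.9]
emptybasebot -y.. [ 476.3 -206.3    5.7] [2.6 2.6]
empty base scene
scene (235.33333333333334, 234.33333333333331) 0 [ 488.8 -295.3    0. ]
scene (265.6666666666667, 239.0) 0 [ 468.5 -212.2    0. ]
empty base side
side (329.54257565095, 236.1505981703026) 0 [ 477.5 -210.1    0. ]
side (347.83954961294864, 236.1505981703026) 0 [ 429.4 -214.1    0. ]
empty tab edges at top
scene (247.0, 181.0) 0.155 [ 439.1 -272.2  155. ]
scene (260.0, 182.66666666666666) 0.155 [ 430.5 -238.7  155. ]
caps
scene (386.33333333333337, 264.0) 0.13 [533.8 147.2 130. ]
scene (397.33333333333337, 267.0) 0.13 [531.7 172.4 130. ]
scene (408.66666666666663, 270.0) 0.13 [529.3 197.9 130. ]
{'fx': 371.64829954431775, 'fy': 371.64829954431775, 'cx': 319.6433766363965, 'cy': 237.51888745067913, 'hand_eye': array([[-2.78181456e-04, -2.77227113e-01,  9.60804377e-01,
        -1.62211569e-01],
       [ 9.99999828e-01,  4.19304091e-04,  4.10514232e-04,
         1.27839506e-03],
       [-5.16674882e-04,  9.60804325e-01,  2.77226949e-01,
        -7.54078593e-02],
       [ 0.00000000e+00,  0.00000000e+00,  0.00000000e+00,
         1.00000000e+00]])}
```

```bash
cat >> h.py <<'E'
def toolR(s):
    q=s['eef_rot'];return Rn.from_quat([q[1],q[2],q[3],q[0]]).as_matrix()
def plan(target,yaw,s=None):
    """tool-frame shift mm & roll to put TCP at target, tool y along horizontal yaw (mod pi)"""
    s=s or monitor.read_state();R=toolR(s)
    d=R.T@(np.array(target)-s['tcp_pos'])*1000
    w=R.T@np.array([np.cos(yaw),np.sin(yaw),0]);r=np.arctan2(w[2],w[1])
    print('tcp',np.round(np.array(s['tcp_pos'])*1000,1),'shift',np.round(d,1),'rolls',np.round([r,r-np.sign(r)*np.pi],4),'j7',s['joint_positions'][6].round(2))
E
python3 - <<'E'
from h import *
s=monitor.read_state();print(toolR(s).round(3))
plan([.4294,-.2586,.235],.24)
E
```

```text
[[-0.     0.222 -0.975]
 [ 0.001 -0.975 -0.222]
 [-1.    -0.001  0.   ]]
tcp [ 138.6 -609.1  222. ] shift [ -12.7 -277.2 -361.3] rolls [-1.587   1.5546] j7 -0.08
```

send_rows(moves="-2 -28 -36 -0.11 1; -4 -56 -72 -0.22 1; -6 -83 -108 -0.33 1; -8 -111 -145 -0.44 1; -10 -139 -181 -0.55 1; -12 -166 -217 -0.66 1; -13 -194 -253 -0.77 1; -13 -222 -289 -0.88 1; -13 -250 -325 -0.99 1; -13 -277 -361 -1.1 1")

```text
t: 0.98
tcp_pos: [0.4052, -0.2871, 0.2357]
eef_rot: [-0.436, -0.557, -0.436, 0.557]
ft_force: [0.8, -0.8, 0.2]
finger_gap: 0.997
```

```bash
python3 - <<'E'
from h import *
plan([.4294,-.2586,.235],.24)
E
```

```text
tcp [ 405.2 -287.1  235.7] shift [  0.7  16.7 -33.5] rolls [-0.4818  2.6598] j7 0.18
```

send_rows(moves="0 0 0 -0.1 1; 0 0 0 -0.2 1; 0 0 0 -0.3 1; 0 0 0 -0.4 1; 0 0 0 -0.48 1; 0 0 0 -0.48 1; 0 0 0 -0.48 1; 0 0 0 -0.48 1; 0 0 0 -0.48 1; 0 0 0 -0.48 1")

```text
t: 1.82
tcp_pos: [0.4044, -0.2889, 0.2356]
eef_rot: [0.554, 0.439, 0.554, -0.439]
ft_force: [-0.2, -0.3, 0.7]
finger_gap: 1.004
```

```bash
python3 - <<'E'
from h import *
plan([.4294,-.2586,.235],.24)
s=shot('wrist','d.png')
json.dump({k:np.array(v).tolist() for k,v in s.items()},open('sd.json','w'))
E
```

```text
tcp [ 404.4 -288.9  235.6] shift [  0.6  31.2 -23.7] rolls [-0.0083  3.1333] j7 0.65
```

View pics/d.png

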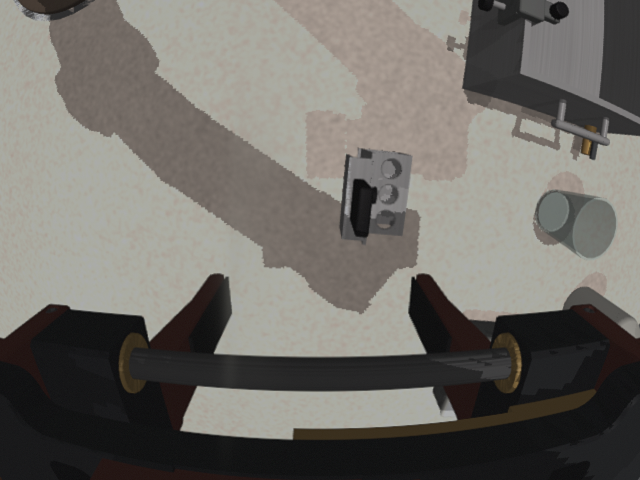

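```bash
python3 - <<'E'
import cv2
a=cv2.imread('pics/raw_d.png')[140:250,330:425];cv2.imwrite('pics/d2.png',cv2.convertScaleAbs(cv2.resize(a,None,fx=5,fy=5,interpolation=2),alpha=1.6,beta=20))
E
```

```text
(no output)
```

View pics/d2.png

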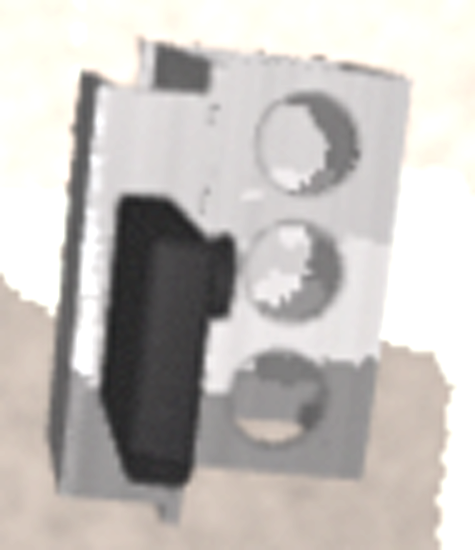

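```bash
python3 - <<'E'
from h import *
s=json.load(open('sd.json'))
D=lambda u,v:(330+u/5,140+v/5)
P={k:D(*v) for k,v in dict(a=(155,238),b=(208,240),c=(188,472),d=(132,464)).items()}
for h in (.145,.151,.157):
    q={k:onz('wrist',*v,h,s)[:2]*1000 for k,v in P.items()}
    e1=(q['a']+q['b'])/2;e2=(q['d']+q['c'])/2;v=e1-e2
    print(h,'ctr',(e1+e2)/2,'len',np.linalg.norm(v),'w',np.linalg.norm(q['a']-q['b']),'yaw',np.arctan2(-v[0],v[1]))
m=np.mean(list(P.values()),axis=0)
A=lambda u,v:(225+u/3,165+v/3)
B=lambda u,v:(180+u/2.842,170+v/2.842)
x,r=tri(ray('wrist',*m,s),ray('scene',*A(86,50)),ray('side',*B(488,21)));print(x*1000,r)
# hanger/bridge width edge left line (tail top) and shelf right edge direction
for h in(.05,.06):
  a=onz('wrist',*D(408,80),h,s);b=onz('wrist',*D(362,478),h,s);v=a-b;print('shelf',h,np.linalg.norm(v),np.arctan2(-v[0],v[1]),(a+b)[:2]*500)
plan([x[0],x[1],.16],.22)
E
```

```text
0.145 ctr [ 429.33256587 -261.41004108] len 32.834450662182114 w 7.387834828660991 yaw 0.16759539928169148
0.151 ctr [ 428.32278925 -260.33978272] len 32.0550362201404 w 7.212464598772875 yaw 0.1675953992816908
0.157 ctr [ 427.31301263 -259.26952436] len 31.275621778098664 w 7.037094368884753 yaw 0.1675953992816902
[ 428.7223556  -259.83613175  150.07601444] [np.float64(0.0005759305263861864), np.float64(0.0006743146883123638), np.float64(0.0005890257049917674)]
shelf 0.05 0.07869789456748091 0.16353439652778437 [ 482.56467862 -254.42319957]
shelf 0.06 0.0764349160729176 0.1635343965277843 [ 479.81075714 -253.32762376]
tcp [ 404.4 -288.8  235.6] shift [ 75.6  30.3 -22.6] rolls [ 0.0121 -3.1295] j7 0.65
```

```bash
python3 - <<'E'
from h import *
plan([.4286,-.260,.115],.17)
E
```

```text
tcp [ 404.4 -288.8  235.6] shift [120.6  30.1 -22.5] rolls [ 0.0621 -3.0795] j7 0.65
```

send_rows(moves="0 15 -11 0.03 1; 0 30 -22 0.062 1; 30 30 -22 0.062 1; 60 30 -22 0.062 1; 90 30 -22 0.062 1; 110 30 -22 0.062 1; 120 30 -22 0.062 1; 120 30 -22 0.062 1; 120 30 -22 0.062 0.5; 120 30 -22 0.062 0.3", grip_force=25)

```text
t: 2.7
tcp_pos: [0.4295, -0.2609, 0.1169]
eef_rot: [0.542, 0.456, 0.54, -0.455]
ft_force: [0.1, -0.5, -0.1]
finger_gap: 0.884
```

send_rows(moves="0 0 0 0 0; 0 0 0 0 0; 0 0 0 0 0; 0 0 0 0 0; 0 0 0 0 0; 0 0 0 0 0; 0 0 0 0 0; 0 0 0 0 0; 0 0 0 0 0; 0 0 0 0 0", grip_force=40)

```text
t: 3.53
tcp_pos: [0.4286, -0.2605, 0.1155]
eef_rot: [0.541, 0.455, 0.541, -0.455]
ft_force: [-0.6, -0.9, -0.1]
finger_gap: 0.131
```

send_rows(moves="0 0 0 0 0; 0 0 0 0 0; -10 0 0 0 0; -30 0 0 0 0; -55 0 0 0 0; -80 0 0 0 0; -105 0 0 0 0; -130 0 0 0 0; -150 0 0 0 0; -165 0 0 0 0")

```text
t: 4.37
tcp_pos: [0.4287, -0.2604, 0.2831]
eef_rot: [0.542, 0.455, 0.54, -0.455]
ft_force: [0.4, 0.4, -2.0]
finger_gap: 0.112
```

```bash
python3 - <<'E'
from h import *
s=monitor.read_state();print(s['finger_gap'],s['ft_force'],s['tcp_pos'])
# bath frame estimate: near -y outer corner, rim middle
yaw=.086;bx=np.array([np.cos(yaw),np.sin(yaw)]);by=np.array([-bx[1],bx[0]])
c1=np.array([525.5,-118.]);c2=np.array([495.6,235.]);mid=(c1+c2)/2
print('rim mid wall centre',mid+3*bx,'len',np.linalg.norm(c2-c1))
cap=np.array([531.7,172.4])
print('loaded along y',(cap-mid)@by,'x of caps from rim mid',(cap-mid-3*bx)@bx)
lt=np.array([500.2,168.7]);print('loaded tab',(lt-mid)@by,(lt-mid-3*bx)@bx)
E
```

```text
0.11243235188164438 [ 0.39561678  0.38915652 -2.00299595] [ 0.42868193 -0.260401    0.28311269]
rim mid wall centre [513.53891284  58.75768209] len 354.26403994760744
loaded along y 111.66239860538248 x of caps from rim mid 27.855165494495107
loaded tab 110.68173471507224 -3.8462271931179286
```

```bash
python3 - <<'E'
from h import *
plan([.5106,.0636,.290],.086)
E
```

```text
tcp [ 428.7 -260.4  283.1] shift [  -7.1  135.9 -305.3] rolls [ 0.0852 -3.0564] j7 0.53
```

send_rows(moves="-7 6 -15 0 0; -7 18 -40 0.01 0; -7 30 -68 0.02 0; -7 43 -96 0.03 0; -7 56 -125 0.04 0; -7 69 -154 0.05 0; -7 82 -183 0.06 0; -7 95 -212 0.07 0; -7 108 -241 0.08 0; -7 118 -265 0.085 0")

```text
t: 5.2
tcp_pos: [0.4995, 0.0232, 0.2881]
eef_rot: [0.521, 0.478, 0.521, -0.478]
ft_force: [1.2, 0.4, -2.0]
finger_gap: 0.112
```

send_rows(moves="0 8 -18 0 0; 0 14 -30 0 0; 0 18 -38 0 0; 0 18 -40 0 0; 0 18 -40 0 0; 0 18 -40 0 0; 0 18 -40 0 0; 0 18 -40 0 0; 0 18 -40 0 0; 0 18 -40 0 0")

```text
t: 6.03
tcp_pos: [0.5142, 0.0616, 0.2876]
eef_rot: [0.521, 0.478, 0.521, -0.478]
ft_force: [0.0, -0.1, -2.0]
finger_gap: 0.11
```

```bash
python3 - <<'E'
from h import *
plan([.5106,.0636,.290],.086)
s=shot('wrist','e.png',(140,0,540,300),2)
json.dump({k:np.array(v).tolist() for k,v in s.items()},open('se.json','w'))
shot('side','e_s.png')
E
```

```text
tcp [514.2  61.6 287.6] shift [-2.4 -3.4 -2.3] rolls [-8.0000e-04  3.1408e+00] j7 -0.29
```

View pics/e.png

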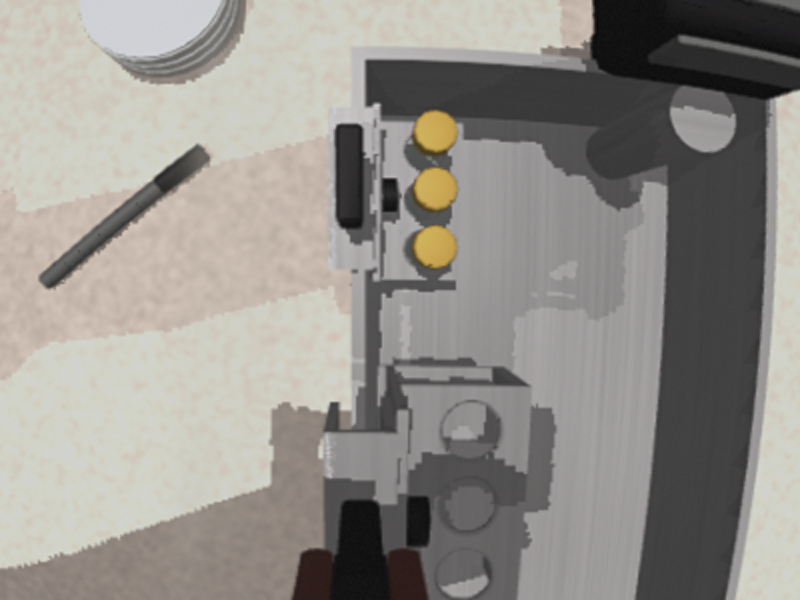

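```bash
cat >> h.py <<'E'
E
python3 - <<'E'
from h import *
s=json.load(open('se.json'));C=lambda u,v:(140+u/2,v/2)
w=lambda u,v,h:onz('wrist',*C(u,v),h,s)[:2]*1000
o1,o2=w(353,60,.13),w(352,390,.13);i1,i2=w(366,62,.13),w(365,320,.13)
print('outer',o1,o2,'inner',i1,i2)
v=o1-o2;yaw=np.arctan2(-v[0],v[1]);v2=i1-i2;print('yaw',yaw,np.arctan2(-v2[0],v2[1]))
yaw=.086;bx=np.array([np.cos(yaw),np.sin(yaw)]);by=np.array([-bx[1],bx[0]])
fr=lambda p:np.round([p@bx,p@by],1)
print('bath axes: outer',fr(o1),fr(o2),'inner',fr(i1),fr(i2),'far wall inner?')
T=np.array(s['tcp_pos'][:2])*1000;print('tcp',fr(T))
for h in(.125,.135,.145):print('caps',h,[fr(w(435,y,h)).tolist() for y in(132,189,246)])
print('bridge z.134',fr(w(340,108,.134)),fr(w(340,268,.134)))
print('tab top',fr(w(349,126,.186)),fr(w(349,226,.186)), fr(w(337,180,.186)),fr(w(362,180,.186)))
print('basket edge -y',[fr(w(425,281,z)).tolist() for z in(.1,.09)])
zb=s['tcp_pos'][2]-.115
print('held bridge',[fr(w(u,431,zb+.098)).tolist() for u in(324,398)],'basket +y edge', [fr(w(u,384,zb+.055)).tolist() for u in(408,530)])
E
```

```text
outer [497.02420426 226.31326986] [508.91824308  81.96595822] inner [502.60089882 225.85975614] [511.89999663 112.91330765]
yaw 0.0822130277411711 0.08214664142290459
bath axes: outer [514.6 182.8] [514.1  37.9] inner [520.1 181.9] [519.7  68.5] far wall inner?
tcp [517.6  17.2]
caps 0.125 [[549.8, 151.5], [549.8, 126.0], [550.0, 100.9]]
caps 0.135 [[548.8, 149.7], [548.8, 124.9], [548.9, 100.6]]
caps 0.145 [[547.8, 147.8], [547.8, 123.9], [547.9, 100.3]]
bridge z.134 [509.2 160. ] [509.2  91. ]
tab top [513.7 142.1] [513.7 106. ] [509.5 122.5] [518.2 122.5]
basket edge -y [[547.9, 85.0], [548.8, 84.8]]
held bridge [[508.6, 51.4], [526.8, 51.4]] basket +y edge [[532.0, 56.3], [569.7, 56.7]]
```

View pics/e_s.png

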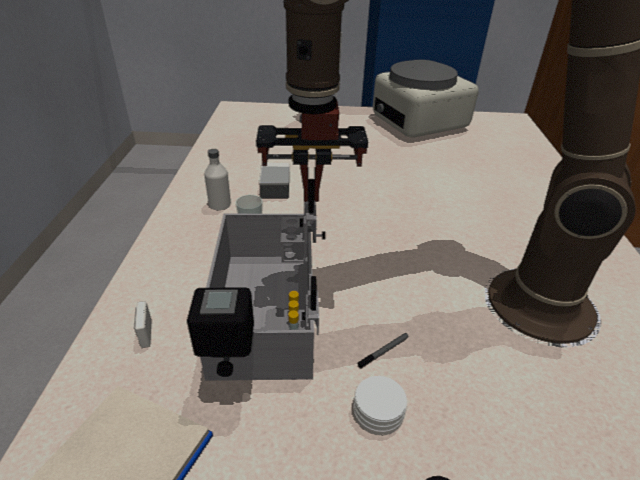

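The rim, the loaded carrier and the held carrier agree across views: wall middle 3.4 mm from the loaded tab, gap to the loaded carrier about 28 mm. I'll shift, then lower to just above where the tail engages.

send_rows(moves="0 -1.3 -8 0 0; 0 -2.6 -16 0 0; 0 -2.6 -20 0 0; 0 -2.6 -20 0 0; 8 -2.6 -20 0 0; 20 -2.6 -20 0 0; 32 -2.6 -20 0 0; 40 -2.6 -20 0 0; 45 -2.6 -20 0 0; 45 -2.6 -20 0 0")

```text
t: 6.97
tcp_pos: [0.5092, 0.0814, 0.2408]
eef_rot: [0.52, 0.477, 0.522, -0.479]
ft_force: [-0.6, -0.5, -1.8]
finger_gap: 0.109
```

send_rows(moves="5 0 0 0 0; 11 0 0 0 0; 17 0 0 0 0; 23 0 0 0 0; 29 0 0 0 0; 35 0 0 0 0; 41 0 0 0 0; 45 0 0 0 0; 47 0 0 0 0; 47 0 0 0 0")

```text
t: 7.8
tcp_pos: [0.5097, 0.0818, 0.195]
eef_rot: [0.521, 0.478, 0.521, -0.478]
ft_force: [-0.2, 0.2, -2.5]
finger_gap: 0.111
```

```bash
python3 - <<'E'
from h import *
s=shot('wrist','f.png',(140,0,540,300),2)
json.dump({k:np.array(v).tolist() for k,v in s.items()},open('sf.json','w'))
p=np.array(s['tcp_pos'])*1000;yaw=.086
print(p,s['ft_force'],s['ft_torque'],'bathaxes',p[0]*np.cos(yaw)+p[1]*np.sin(yaw),-p[0]*np.sin(yaw)+p[1]*np.cos(yaw))
E
```

```text
[509.70774676  81.7661457  195.04948795] [-0.17741303  0.19941853 -2.54589345] [-0.06027744 -0.05709999  0.00277919] bathaxes 514.8472327126402 37.68310839025155
```

View pics/f.png

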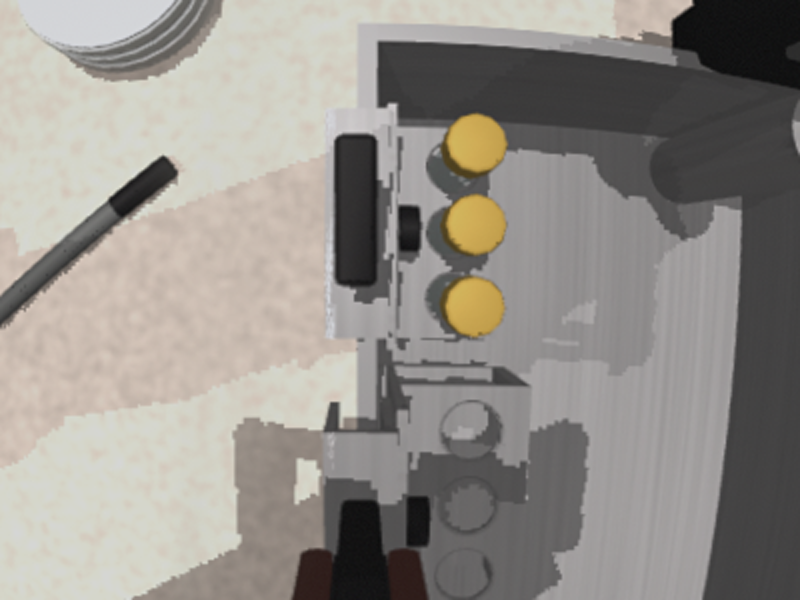

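```bash
python3 - <<'E'
from h import *
s=json.load(open('sf.json'));C=lambda u,v:(140+u/2,v/2);yaw=.086
bx=np.array([np.cos(yaw),np.sin(yaw)]);by=np.array([-bx[1],bx[0]])
w=lambda u,v,h:(lambda p:np.round([p@bx,p@by],1))(onz('wrist',*C(u,v),h,s)[:2]*1000)
print('rim',w(358,60,.13),w(377,60,.13),w(357,390,.13),w(377,350,.13))
print('loaded bridge',w(360,108,.134),w(360,338,.134),'tab',w(356,134,.186),w(356,284,.186))
zb=s['tcp_pos'][2]-.115
print('held',[w(u,431,zb+.098) for u in (324,398)],[w(u,384,zb+.055) for u in(408,530)])
E
```

```text
rim [514. 177.] [519.7 177. ] [513.7  74.1] [519.9  86.5]
loaded bridge [514.6 160.5] [514.6  90.6] tab [513.7 143. ] [513.7 108.2]
held [array([505.8,  71.9]), array([524.1,  71.9])] [array([529.2,  76.8]), array([566.9,  77.3])]
```

send_rows(moves="4 0 0 0 0; 8 0 0 0 0; 12 0 0 0 0; 16 0 0 0 0; 20 0 0 0 0; 24 0 0 0 0; 27 0 0 0 0; 30 0 0 0 0; 32 0 0 0 0; 32 0 0 0 0")

```text
t: 8.68
tcp_pos: [0.5085, 0.0817, 0.1626]
eef_rot: [0.52, 0.477, 0.522, -0.479]
ft_force: [-4.2, 0.3, -2.5]
finger_gap: 0.112
```

send_rows(moves="0.5 0 0 0 0; 1 0 0 0 0; 1.5 0 0 0 0; 2 0 0 0 0; 2.5 0 0 0 0; 3 0 0 0 0; 3.5 0 0 0 0; 4 0 0 0 0; 4 0 0 0 0; 4 0 0 0 0")

```text
t: 9.52
tcp_pos: [0.5087, 0.0817, 0.1592]
eef_rot: [0.521, 0.477, 0.522, -0.479]
ft_force: [-5.0, -0.0, 1.8]
finger_gap: 0.109
```

send_rows(moves="0.5 -0.3 0 0 0; 1 -0.6 0 0 0; 1.5 -0.6 0 0 0; 2 -0.6 0 0 0; 2.5 -0.6 0 0 0; 3 -0.6 0 0 0; 3.5 -0.6 0 0 0; 4 -0.6 0 0 0; 4 -0.6 0 0 0; 4 -0.6 0 0 0")

```text
t: 10.35
tcp_pos: [0.5085, 0.0816, 0.1554]
eef_rot: [0.521, 0.477, 0.521, -0.479]
ft_force: [-4.8, -0.5, 2.7]
finger_gap: 0.11
```

send_rows(moves="0.5 0 0 0 0; 0.5 0 0 0 0; 1 0 0 0 0; 1 0 0 0 0; 1.5 0 0 0 0; 1.5 0 0 0 0; 2 0 0 0 0; 2 0 0 0 0; 2 0 0 0 0; 2 0 0 0 0")

```text
t: 11.18
tcp_pos: [0.5085, 0.0817, 0.1553]
eef_rot: [0.521, 0.477, 0.521, -0.479]
ft_force: [-12.5, -3.2, 22.1]
finger_gap: 0.112
```

Dead stop at TCP z 155.3 mm (force rose from 3 to 22 N), so the hook is home. I'll ease off and slide toward the loaded carrier.

send_rows(moves="-0.7 0 0 0 0; -1.4 0 0 0 0; -1.4 0 -0.5 0 0; -1.4 0 -1 0 0; -1.4 0 -2 0 0; -1.4 0 -3 0 0; -1.4 0 -4 0 0; -1.4 0 -5 0 0; -1.4 0 -5 0 0; -1.4 0 -5 0 0")

```text
t: 12.02
tcp_pos: [0.5086, 0.0825, 0.1555]
eef_rot: [0.521, 0.477, 0.519, -0.481]
ft_force: [-6.2, -12.4, 11.8]
finger_gap: 0.11
```

```bash
cat >> h.py <<'E'
def st(tag):
    s=monitor.read_state();yaw=.085;p=np.array(s['tcp_pos'])*1000;f=s['ft_force'];c,n=np.cos(yaw),np.sin(yaw)
    print(tag,'bath x,y,z',np.round([p[0]*c+p[1]*n,-p[0]*n+p[1]*c,p[2]],2),'F',np.round([f[0]*c+f[1]*n,-f[0]*n+f[1]*c,f[2]],1),'T',np.round(s['ft_torque'],2),'t',s['t'])
E
python3 -c "from h import *;st('now')"
```

```text
now bath x,y,z [513.77  39.05 155.47] F [ -7.2 -11.8  11.8] T [-2.84  1.83  0.08] t 12.0167
```

send_rows(moves="-0.5 0 0 0 0; -0.8 0 -0.5 0 0; -0.8 0 -1 0 0; -0.8 0 -1.5 0 0; -0.8 0 -2 0 0; -0.8 0 -2.5 0 0; -0.8 0 -3 0 0; -0.8 0 -3 0 0; -0.8 0 -3 0 0; -0.8 0 -3 0 0")

```text
t: 12.85
tcp_pos: [0.5081, 0.0871, 0.1555]
eef_rot: [0.521, 0.477, 0.52, -0.48]
ft_force: [-5.0, -7.4, 2.0]
finger_gap: 0.112
```

```bash
python3 -c "from h import *;st('now')"
```

```text
now bath x,y,z [513.65  43.62 155.52] F [-5.6 -6.9  2. ] T [-1.85  1.14  0.02] t 12.85
```

send_rows(moves="0 0 -0.2 0 0; 0 0 -0.4 0 0; 0 0 -0.6 0 0; 0 0 -0.8 0 0; 0 0 -1 0 0; 0 0 -1.2 0 0; 0 0 -1.4 0 0; 0 0 -1.5 0 0; 0 0 -1.5 0 0; 0 0 -1.5 0 0")

```text
t: 13.68
tcp_pos: [0.508, 0.0884, 0.1555]
eef_rot: [0.521, 0.477, 0.52, -0.48]
ft_force: [-3.9, -7.4, 2.6]
finger_gap: 0.107
```

```bash
python3 -c "
from h import *;st('now')
s=shot('wrist','g.png',(300,120,440,225),5.7)
json.dump({k:np.array(v).tolist() for k,v in s.items()},open('sg.json','w'))"
```

```text
now bath x,y,z [513.65  44.93 155.5 ] F [-4.5 -7.   2.6] T [-1.97  1.12 -0.01] t 13.6833
```

View pics/g.png

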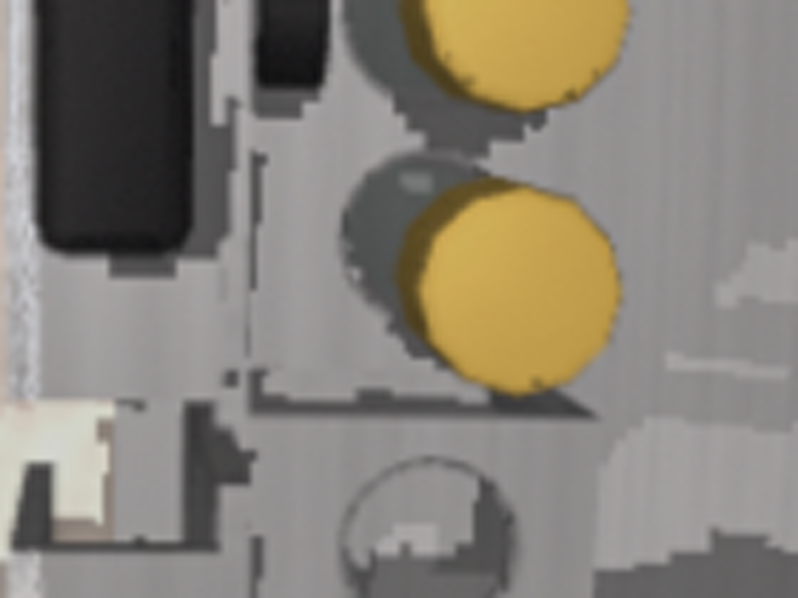

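```bash
python3 - <<'E'
from h import *
s=json.load(open('sg.json'));C=lambda u,v:(300+u/5.7,120+v/5.7);yaw=.085
bx=np.array([np.cos(yaw),np.sin(yaw)]);by=np.array([-bx[1],bx[0]])
w=lambda u,v,h:(lambda p:np.round([p@bx,p@by],1))(onz('wrist',*C(u,v),h,s)[:2]*1000)
print(w(100,400,.134),w(100,548,.134))
E
```

```text
[512.2  91. ] [512.2  77.7]
```

send_rows(moves="0 0 -0.2 0 0; 0 0 -0.4 0 0; 0 0 -0.6 0 0; 0 0 -0.8 0 0; 0 0 -1 0 0; 0 0 -1 0 0; 0 0 -1 0 0; 0 0 -1 0 0; 0 0 -1 0 0; 0 0 -1 0 0")

```text
t: 14.57
tcp_pos: [0.5079, 0.0894, 0.1555]
eef_rot: [0.521, 0.477, 0.52, -0.48]
ft_force: [-4.2, -7.3, 2.8]
finger_gap: 0.114
```

```bash
python3 -c "
from h import *;st('now')"
```

```text
now bath x,y,z [513.65  45.95 155.5 ] F [-4.8 -7.   2.8] T [-1.89  1.15  0.02] t 14.5667
```

send_rows(moves="0 0 -0.2 0 0; 0 0 -0.4 0 0; 0 0 -0.6 0 0; 0 0 -0.8 0 0; 0 0 -1 0 0; 0 0 -1.2 0 0; 0 0 -1.2 0 0; 0 0 -1.2 0 0; 0 0 -1.2 0 0; 0 0 -1.2 0 0")

```text
t: 15.4
tcp_pos: [0.5078, 0.0905, 0.1555]
eef_rot: [0.521, 0.477, 0.52, -0.48]
ft_force: [-5.5, -7.5, 2.5]
finger_gap: 0.108
```

send_rows(moves="0 0 -0.2 0 0; 0 0 -0.4 0 0; 0 0 -0.6 0 0; 0 0 -0.8 0 0; 0 0 -0.8 0 0; 0 0 -0.8 0 0; 0 0 -0.8 0 0; 0 0 -0.8 0 0; 0 0 -0.8 0 0; 0 0 -0.8 0 0")

```text
t: 16.23
tcp_pos: [0.5078, 0.0913, 0.1555]
eef_rot: [0.521, 0.477, 0.52, -0.48]
ft_force: [-4.8, -7.6, 2.8]
finger_gap: 0.111
```

```bash
python3 -c "
from h import *;st('now')"
```

```text
now bath x,y,z [513.67  47.9  155.55] F [-5.5 -7.1  2.8] T [-1.87  1.14  0.03] t 16.2333
```

send_rows(moves="0 0 -0.2 0 0; 0 0 -0.4 0 0; 0 0 -0.6 0 0; 0 0 -0.8 0 0; 0 0 -0.8 0 0; 0 0 -0.8 0 0; 0 0 -0.8 0 0; 0 0 -0.8 0 0; 0 0 -0.8 0 0; 0 0 -0.8 0 0")

```text
t: 17.07
tcp_pos: [0.5077, 0.0921, 0.1555]
eef_rot: [0.521, 0.477, 0.52, -0.48]
ft_force: [-4.7, -7.2, 3.4]
finger_gap: 0.116
```

```bash
python3 -c "
from h import *;st('now')"
```

```text
now bath x,y,z [513.68  48.69 155.53] F [-5.3 -6.8  3.4] T [-1.92  1.14  0.04] t 17.0667
```

```bash
python3 - <<'E'
from h import *
s=shot('wrist','i.png',(300,120,440,225),5.7)
g=cv2.cvtColor(cv2.imread('pics/raw_i.png'),6);g0=cv2.cvtColor(cv2.imread('pics/raw_g.png'),6)
for n,G in(('g',g0),('i',g)):print(n,np.median(G[185:222,309:317],axis=1).astype(int).tolist(), np.median(G[180:200,355:375],axis=1).astype(int).tolist())
E
```

```text
g [154, 153, 154, 152, 154, 185, 202, 207, 207, 209, 210, 209, 209, 209, 209, 208, 206, 207, 208, 208, 207, 205, 206, 206, 206, 186, 135, 132, 136, 134, 84, 88, 133, 146, 145, 145, 144] [149, 149, 149, 149, 149, 148, 148, 148, 145, 114, 82, 79, 95, 126, 146, 146, 146, 145, 146, 145]
i [156, 155, 154, 154, 153, 153, 153, 153, 151, 152, 151, 151, 174, 209, 211, 210, 209, 207, 206, 207, 207, 207, 209, 209, 208, 188, 138, 132, 133, 130, 83, 89, 134, 146, 146, 145, 145] [147, 146, 147, 147, 146, 148, 148, 148, 149, 149, 115, 80, 95, 127, 146, 147, 146, 146, 146, 146]
```

View pics/i.png

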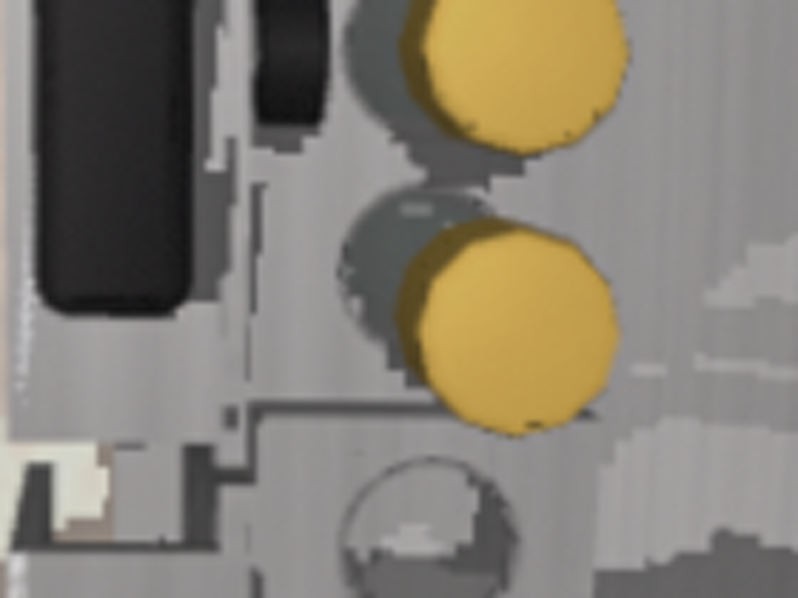

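send_rows(moves="0 0 -0.2 0 0; 0 0 -0.4 0 0; 0 0 -0.6 0 0; 0 0 -0.8 0 0; 0 0 -0.8 0 0; 0 0 -0.8 0 0; 0 0 -0.8 0 0; 0 0 -0.8 0 0; 0 0 -0.8 0 0; 0 0 -0.8 0 0")

```text
t: 17.95
tcp_pos: [0.5076, 0.0922, 0.1555]
eef_rot: [0.521, 0.477, 0.52, -0.48]
ft_force: [-4.7, -10.0, 4.0]
finger_gap: 0.111
```

```bash
python3 - <<'E'
from h import *
st('now');s=shot('wrist','j.png')
g=cv2.cvtColor(cv2.imread('pics/raw_j.png'),6)
print(np.median(g[185:222,309:317],axis=1).astype(int).tolist(), np.median(g[180:200,355:375],axis=1).astype(int).tolist())
E
```

```text
now bath x,y,z [513.64  48.81 155.53] F [-5.6 -9.6  4. ] T [-2.26  1.15  0.08] t 17.95
[155, 154, 155, 154, 153, 153, 153, 153, 153, 152, 150, 151, 168, 198, 211, 211, 210, 207, 206, 207, 207, 208, 208, 209, 208, 188, 137, 131, 133, 131, 93, 91, 134, 146, 146, 146, 145] [146, 147, 146, 146, 146, 147, 148, 148, 149, 149, 114, 82, 95, 126, 146, 147, 146, 146, 146, 146]
```

Contact found: 0.8 mm commanded gave only 0.1 mm of travel and a rise of 2.8 N. I'll relax the side load and press down once more to confirm the hook is home.

send_rows(moves="0 0 1 0 0; 0 0 2 0 0; 0 0 2.8 0 0; 0 0 2.8 0 0; 0.7 0 2.8 0 0; 1.4 0 2.8 0 0; 1.8 0 2.8 0 0; 1.8 0 2.8 0 0; 1.8 0 2.8 0 0; 1.8 0 2.8 0 0")

```text
t: 18.83
tcp_pos: [0.5077, 0.0919, 0.1553]
eef_rot: [0.521, 0.477, 0.52, -0.479]
ft_force: [-10.1, -5.3, 19.5]
finger_gap: 0.115
```

```bash
python3 -c "
from h import *;st('now')"
```

```text
now bath x,y,z [513.66  48.44 155.34] F [-10.5  -4.4  19.5] T [-1.13  2.78  0.05] t 18.8333
```

send_rows(moves="-0.8 -0.5 0.4 0 0; -1.6 -1 0.8 0 0; -1.9 -1.5 1.2 0 0; -1.9 -1.5 1.2 0 0; -1.9 -1.5 1.2 0 0; -1.9 -1.5 1.2 0 0; -1.9 -1.5 1.2 0 0; -1.9 -1.5 1.2 0 0; -1.9 -1.5 1.2 0 0; -1.9 -1.5 1.2 0 0")

```text
t: 19.67
tcp_pos: [0.5072, 0.0916, 0.1556]
eef_rot: [0.521, 0.478, 0.521, -0.478]
ft_force: [2.9, 0.2, -11.9]
finger_gap: 0.11
```

```bash
python3 -c "
from h import *;st('now')"
```

```text
now bath x,y,z [513.2   48.25 155.64] F [  2.9  -0.  -11.9] T [ 0.03 -0.92  0.03] t 19.6667
```

send_rows(moves="0.5 0 0 0 0; 0.9 0.3 0 0 0; 0.9 0.3 0 0 0; 0.9 0.3 0 0 0; 0.9 0.3 0 0 0.15; 0.9 0.3 0 0 0.3; 0.9 0.3 0 0 0.45; 0.9 0.3 0 0 0.45; 0.9 0.3 0 0 0.45; 0.9 0.3 0 0 0.45")

```text
t: 20.5
tcp_pos: [0.5073, 0.0918, 0.155]
eef_rot: [0.521, 0.478, 0.521, -0.478]
ft_force: [0.4, -0.2, -0.6]
finger_gap: 0.446
```

```bash
python3 -c "
from h import *;st('now');s=monitor.read_state();print(s['finger_gap'])
shot('wrist','k.png',(200,100,480,310),2.8)"
```

```text
now bath x,y,z [513.29  48.38 154.99] F [ 0.4 -0.3 -0.6] T [ 0.   -0.08 -0.01] t 20.5
0.4455406648895222
```

View pics/k.png

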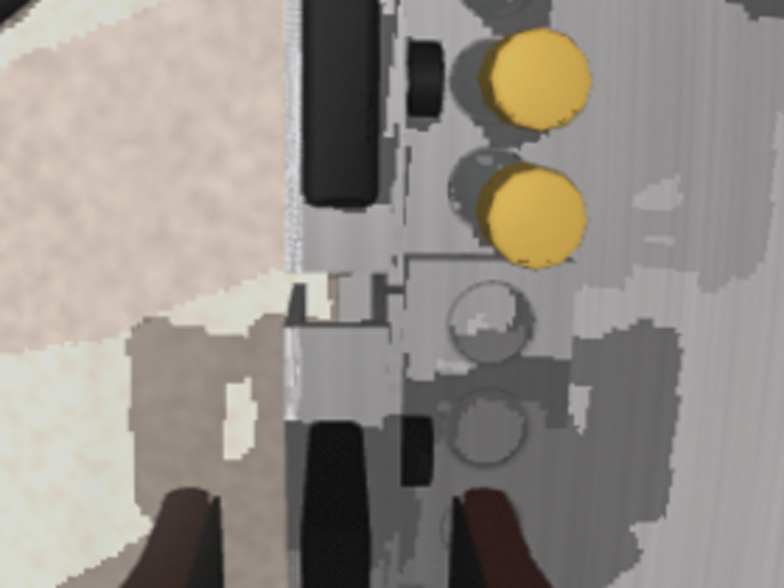

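send_rows(moves="-5 0 0 0 0.45; -12 0 0 0 0.45; -20 0 0 0 0.45; -30 0 0 0 0.45; -40 0 0 0 0.45; -55 0 0 0 0.45; -70 0 0 0 0.45; -85 0 0 0 0.45; -95 0 0 0 0.45; -100 0 0 0 0.45")

```text
t: 21.38
tcp_pos: [0.5079, 0.092, 0.2571]
eef_rot: [0.522, 0.479, 0.52, -0.477]
ft_force: [-0.3, -0.2, -0.6]
finger_gap: 0.451
```

```bash
python3 -c "
from h import *;st('now')
s=shot('wrist','l.png',(200,60,480,270),2.8)
json.dump({k:np.array(v).tolist() for k,v in s.items()},open('sl.json','w'))"
```

```text
now bath x,y,z [513.9   48.52 257.1 ] F [-0.3 -0.2 -0.6] T [-0.09 -0.11  0.02] t 21.3833
```

```bash
python3 - <<'E'
from h import *
s=json.load(open('sl.json'));im=cv2.imread('pics/raw_l.png');g=im.max(axis=2)
m=((g<62)).astype(np.uint8);n,l,stt,c=cv2.connectedComponentsWithStats(m)
for i in range(1,n):
    if 150<stt[i,4]<6000 and 200<c[i][0]<480 and c[i][1]<300:
        print(stt[i],c[i].round(1))
G=cv2.cvtColor(im,6)
print(np.median(G[120:215,309:317],axis=1).astype(int).tolist())
E
```

```text
[445  91  42  23 422] [463.3 104. ]
[312 101  16  56 839] [319.2 128.5]
[336 121   9  19 151] [339.7 130. ]
[311 210  16  66 919] [318.6 242.9]
[54, 54, 54, 54, 53, 53, 54, 53, 53, 53, 53, 53, 53, 53, 54, 53, 54, 53, 53, 53, 53, 53, 53, 52, 52, 51, 51, 53, 52, 52, 51, 50, 51, 52, 60, 78, 126, 161, 173, 171, 171, 170, 170, 170, 169, 168, 169, 168, 167, 167, 167, 166, 166, 165, 175, 205, 212, 212, 212, 211, 207, 207, 209, 210, 209, 208, 195, 131, 155, 158, 157, 157, 157, 156, 157, 156, 156, 156, 156, 156, 155, 156, 156, 156, 156, 154, 154, 155, 156, 147, 127, 88, 75, 62, 62]
```

```bash
python3 -c "
from h import *
print(ticket.close_job())"
```

```text
the job is handed in; nothing more can be done
None
```

The empty carrier now hangs on the bath's near wall, its hook pressed home and its side touching the loaded carrier. I handed the job in with the gripper clear, after about 21.5 s of the 46 s allowed; it reports no verdict.

**What I did**
- I gripped the tab, carried the carrier over the rim and lowered it about 8 mm short of the loaded one.
- I pressed to the dead stop, which came at TCP height 155.3 mm with 22 N.
- I slid it along the rim against about 7 N of friction until it touched: the force rose to 9.6 N with almost no further movement.
- I pressed again and met the same stop at 155.3 mm with 19.5 N. Then I relaxed the load, let go and raised the arm 100 mm.

**Last checks**
- **Side gap:** the two hook bridges are about 9.8 mm apart, against 10 mm when the carriers touch.
- **Alignment:** the two tabs line up to within 1 pixel across the rim. In the last picture I viewed, taken just after opening the fingers, the carrier looked square and flush.
- **Clearance:** the wrist force was close to zero after release.

**Uncertain**
- **Upward pull:** easing off after the second press pulled up by about 12 N for a moment. The measured height rose only 0.3 mm, inside the 2 mm allowed. I did not press again after letting go.
- **Bridge height:** the camera had suggested the hook's bridge sits about 94 mm above the base, but the stop implied about 90 mm. I trusted the stop.
- **Last picture:** the viewer had reached its limit of 12 pictures, so I checked the final picture by pixel measurement only.

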